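Grade the gourds along the sorting plank

ROBOT

A 6-joint arm with a two-finger parallel gripper is mounted at the origin on the work surface. World frame = base frame: x ahead of the robot, y to its left, z up, the work surface at z = 0. Lengths are in mm, angles in rad, forces in N, time in s.
With the tool pointing down it reaches from about 350 to 775 mm from the base axis. Payload 7.3 kg.
Tool frame: the origin (TCP) lies between the finger pads; the fingertips stand 8 mm ahead of it and the grasp point (between the pads) lies 11 mm behind it; y points along the fingers, z is the direction in which the jaws open and shut, and the axes are right-handed (so a half turn about y gives the same grasp; the last joint's range is limited). The gripper opens to 92 mm and grips with 3 to 60 N. Pads are 19 mm wide; open, the fingers measure 130 mm over their backs; the gripper's body (75 mm by 190 mm) begins 47 mm behind the grasp point.
Start: joints at [-1.253, 0.342, 1.524, -0, 1.275, -0.146], TCP at [234.883, -469.547, 234.741] pointing down, gripper open.
Joint ranges: [-2.53, 2.53], [-0.77, 2.02], [0.04, 2.7], [-1, 4.14], [0.28, 2.66], [-3.11, 3.11]. Speed limits (rad/s): [2.57, 2.57, 3.14, 3.14, 3.14, 3.14].

INTERFACE

Orientations are given as [roll, pitch, yaw] about the fixed x, y, z axes, in that order (R = Rz(yaw) Ry(pitch) Rx(roll)).
In Python, from plant import bot, vision, job gives the robot as it stands. The module is installed in compiled form; this text tells all that it offers.
- The arm moves only by the tool arm_command, never from a script. Its argument "deltas" is a list of rows, each a list of 4 numbers: the shift along the tool's x, y, z in m, then the turn about the tool's y in degrees. In form: [[x, y, z, twist], ...]. A call has 1 to 5 rows; each row shifts and turns the commanded pose from where the row before left it, along the tool's axes as they then stand; what a row does not reach is not made up. A row lasts 1/10 s, in which the tool goes at most 50 mm and 8.59 degrees, less where a joint would pass 70% of its speed; a pose out of reach is approached as far as the arm can. A call is refused whole if a number of a shift passes 0.05 or a number of a turn 8.59, either way. A call with a gripper value outside its range is refused whole. "claw" is the closure in counts, from 0 (fully open) to 255 (shut), set as the call begins (left out, the last holds). The fingers move at their own pace and stop on an object; the grip force is fixed at half the most. Time passes only in rows, so rows that do not move let the fingers close. It gives the time, the measured TCP pose, the force and the opening at its end, in the units of the state.
- bot.get_obs(): the state, without advancing time (a new reading comes with each control period).
- vision.capture(name): name is "side" or "top"; returns a dict with "img" (384x512x3 uint8, red, green, blue), "camera_matrix" (3x3 intrinsics, pixels), "world_to_cam" (4x4, takes a point from world to camera coordinates). Camera axes: x right, y down, z forward; pixel columns grow to the right and rows downward; lengths in mm; the calibration is good to about 2 mm. A picture is of the moment at which its call begins. There is no depth.
- job.close_job(): hands the job in, once; it reports no verdict.
Trained networks look in a picture, given as the dict that the camera call returned (one of the last four; its "shot" number tells which), for a name from the list of things; names that differ only in an ending like _2 or _b are one class to them, and where a whole thing is asked for, a point or a joint stands for the part that bears it (a point fixed in the world has none). Each returns a list of dicts, best first, with "confidence" (0 to 1); they miss things now and then, are a little off and sometimes report something else, mostly with a low value. They report only what shows in the picture. A call takes as long as a camera call. They do not tell look-alikes from the thing itself.
- vision.find_in(picture, name): "xyz" ([x, y, z] in mm, in the coordinates of the camera as it stood for that picture, good to about 4 mm: the middle of the surface that is visible of it).
- vision.regions_of(picture, name): "mask" (384x512 bool, what is visible of it).
The state is a dict: "time": time; "joint_positions": joint angles; "dq": joint speeds; "tau": joint torques, N m; "tool_pos": TCP position; "tcp_rot": TCP orientation; "contact_force": force on the tool from outside, world axes, zero at the start; "moment": the same for the moment, N m; "grip_width": finger opening in mm.
Only numpy, scipy, OpenCV 4.12 (cv2) and the standard library are available. Lean on these libraries where they do the work, as an engineer would, in place of code of your own. Each camera call takes 0.05 s, during which the arm holds its last target. There are 200 camera calls.

TASK

Line up the four gourds in order of size on the sorting plank, one standing upright in the middle of each cork disc: the biggest on the disc next to the white glue bottle, then smaller and smaller towards the flat tin. Never let a gourd topple, and leave the glue bottle where it stands.

Things in the scene. Friction and masses are not known exactly. Their poses are not given: they have to be found in the camera images.
- gourd_76: The largest of four loose dried bottle gourds, pale yellow, standing upright on its flat-cut base: a round bulb 76 mm across (widest 30 mm above the base, base 46 mm across) that narrows to a straight round stem at the top, 20 mm in diameter, from 78 mm to 112 mm above the base, best pinched there from above. Origin: centre of the base; z up along the stem. About 90 g.
- gourd_66: The second largest of four loose dried bottle gourds, pale yellow, standing upright on its flat-cut base: a round bulb 66 mm across (widest 26 mm above the base, base 40 mm across) that narrows to a straight round stem at the top, 20 mm in diameter, from 68 mm to 102 mm above the base, best pinched there from above. Origin: centre of the base; z up along the stem. About 75 g.
- gourd_56: The second smallest of four loose dried bottle gourds, pale yellow, standing upright on its flat-cut base: a round bulb 56 mm across (widest 22 mm above the base, base 34 mm across) that narrows to a straight round stem at the top, 20 mm in diameter, from 57 mm to 91 mm above the base, best pinched there from above. Origin: centre of the base; z up along the stem. About 60 g.
- gourd_46: The smallest of four loose dried bottle gourds, pale yellow, standing upright on its flat-cut base: a round bulb 46 mm across (widest 18 mm above the base, base 28 mm across) that narrows to a straight round stem at the top, 20 mm in diameter, from 47 mm to 81 mm above the base, best pinched there from above. Origin: centre of the base; z up along the stem. About 50 g.
- disc_a: One of four identical fixed cork discs, 64 mm in diameter, 5 mm thick, in a straight row at 95 mm spacing in the order a, b, c, d along a light wooden plank (12 mm thick, 80 mm wide, 540 mm long, lying flat on the bench). Origin: centre of the disc's underside, so its top is 5 mm above the origin; z up, y along the row (from d towards a), x across it.
- disc_b: One of four identical fixed cork discs, 64 mm in diameter, 5 mm thick, in a straight row at 95 mm spacing in the order a, b, c, d along a light wooden plank (12 mm thick, 80 mm wide, 540 mm long, lying flat on the bench). Origin: centre of the disc's underside, so its top is 5 mm above the origin; z up, y along the row (from d towards a), x across it.
- disc_c: One of four identical fixed cork discs, 64 mm in diameter, 5 mm thick, in a straight row at 95 mm spacing in the order a, b, c, d along a light wooden plank (12 mm thick, 80 mm wide, 540 mm long, lying flat on the bench). Origin: centre of the disc's underside, so its top is 5 mm above the origin; z up, y along the row (from d towards a), x across it.
- disc_d: One of four identical fixed cork discs, 64 mm in diameter, 5 mm thick, in a straight row at 95 mm spacing in the order a, b, c, d along a light wooden plank (12 mm thick, 80 mm wide, 540 mm long, lying flat on the bench). Origin: centre of the disc's underside, so its top is 5 mm above the origin; z up, y along the row (from d towards a), x across it.
- glue_bottle: Loose white plastic glue bottle with a pointed nozzle, 42 mm in diameter, 100 mm high, standing upright on one end of the plank, 92 mm beyond the last disc there (either disc a or disc d, it changes from start to start). A flat round brass-coloured tin, 56 mm across and 24 mm high, stands in the same way at the other end. Origin: centre of its base; z up.
There are look-alikes about, which are no part of the job. Leave any black or pink look-alike of the gourd_56 alone.

How it is judged (in metres and radians):
At the end, for the whole second after the job is handed in: The gourds stand, released and at rest, on the four discs in order of size, the largest on the disc next to the glue bottle; each is upright within 0.12 rad, on its disc's top, its centre within 12 mm of the disc's centre (((horizontal distance between glue_bottle and disc_a below 0.15 m and horizontal distance between gourd_76 and disc_a below 0.012 m and z of gourd_76 in the frame of disc_a between 0.002 and 0.009 m and horizontal distance between gourd_66 and disc_b below 0.012 m and z of gourd_66 in the frame of disc_b between 0.002 and 0.009 m and horizontal distance between gourd_56 and disc_c below 0.012 m and z of gourd_56 in the frame of disc_c between 0.002 and 0.009 m and horizontal distance between gourd_46 and disc_d below 0.012 m and z of gourd_46 in the frame of disc_d between 0.002 and 0.009 m) or (horizontal distance between glue_bottle and disc_d below 0.15 m and horizontal distance between gourd_76 and disc_d below 0.012 m and z of gourd_76 in the frame of disc_d between 0.002 and 0.009 m and horizontal distance between gourd_66 and disc_c below 0.012 m and z of gourd_66 in the frame of disc_c between 0.002 and 0.009 m and horizontal distance between gourd_56 and disc_b below 0.012 m and z of gourd_56 in the frame of disc_b between 0.002 and 0.009 m and horizontal distance between gourd_46 and disc_a below 0.012 m and z of gourd_46 in the frame of disc_a between 0.002 and 0.009 m)) and angle between each of gourd_76, gourd_66, gourd_56, gourd_46's own z axis and vertical below 0.12 rad and linear speed of each of gourd_76, gourd_66, gourd_56, gourd_46 below 0.02 m/s and angular speed of each of gourd_76, gourd_66, gourd_56, gourd_46 below 0.2 rad/s); the robot touches nothing.
It fails at once if a gourd is toppled (leans more than 0.6 rad) (angle between any of gourd_76, gourd_66, gourd_56, gourd_46's own z axis and vertical above 0.6 rad).
It fails at once if the glue bottle is shifted by more than 20 mm or toppled (distance of glue_bottle from where it was at the start of the episode above 0.02 m or angle between glue_bottle's own z axis and vertical above 0.5 rad).
It also fails if it takes over 102 s, if anything falls off the work surface, if the arm or the gripper's body presses on something with over 40 N, if the wrist force passes 120 N, or if a joint passes its speed limit or range.

## Working session

There is one attempt and no reset: what is moved stays moved. The work goes in short steps, Python scripts to look and compute and a tool call to move; the robot and the scene stay as the last step left them, time stands still between calls to the robot, and variables do not carry over. Pictures are saved under pics/ and viewed, about 12 in all and at most 16, crops included, and the job is handed in when it is done.

Besides the shell and the picture viewer there is one more tool, called after "Call:" as a command line: name --pt "numbers of a row" for each row, then --argument value for the rest. arm_command: Moves the arm, as the interface text tells. Its arguments: {"type":"object","properties":{"deltas":{"type":"array","items":{"type":"array","items":{"type":"number"}}},"claw":{"type":"number"}},"required":["deltas"]}

```bash
mkdir -p pics
cat > h.py <<'E'
import numpy as np, cv2
from plant import bot, vision, job
def w(p,x):
    return (np.linalg.inv(p["world_to_cam"])@np.r_[x,1])[:3]
def px(p,X):
    c=p["world_to_cam"]@np.r_[X,1]; u=p["camera_matrix"]@c[:3]; return u[:2]/u[2]
def ray(p,uv,z):
    "world point on height z seen at pixel uv"
    M=np.linalg.inv(p["world_to_cam"]); d=M[:3,:3]@np.linalg.inv(p["camera_matrix"])@np.r_[uv,1]; o=M[:3,3]
    return o+d*(z-o[2])/d[2]
def save(p,n,crop=None,s=1):
    im=p["img"][:,:,::-1]
    if crop: a,b,c,d=crop; im=im[b:d,a:c]
    cv2.imwrite("pics/"+n,cv2.resize(im,None,fx=s,fy=s,interpolation=cv2.INTER_CUBIC))
E
python3 - <<'E'
from h import *
o=bot.get_obs(); print(o["time"],o["tool_pos"],o["tcp_rot"],o["grip_width"])
for c in("top","side"):
    p=vision.capture(c); save(p,c+"0.png",None,1.5)
    print(c,np.linalg.inv(p["world_to_cam"])[:3,3].round())
    for n in ["gourd_76","gourd_66","gourd_56","gourd_46","disc_a","glue_bottle"]:
        for d in vision.find_in(p,n):
            X=w(p,d["xyz"]); print(n,round(d["confidence"],2),X.round(),px(p,X).round())
E
```

```text
0.0 [ 234.75135347 -469.1478159   234.05607016] [-1.57231743e+00  1.90877926e-04 -2.67776863e+00] 91.59114092496027
top [ 397.   18. 1066.]
gourd_76 0.97 [464. -82.  40.] [305. 199.]
gourd_76 0.97 [ 503. -252.   44.] [375. 182.]
gourd_76 0.86 [336.  51.  40.] [250. 253.]
gourd_76 0.71 [ 386. -254.   46.] [377. 231.]
gourd_76 0.67 [352. -78.  43.] [304. 246.]
gourd_76 0.62 [446.  83.  56.] [236. 206.]
gourd_76 0.6 [ 311. -156.   42.] [337. 263.]
gourd_76 0.52 [397. 251.  36.] [167. 228.]
gourd_66 0.97 [464. -82.  40.] [305. 199.]
gourd_66 0.97 [ 503. -252.   44.] [375. 182.]
gourd_66 0.86 [336.  51.  40.] [250. 253.]
gourd_66 0.71 [ 386. -254.   46.] [377. 231.]
gourd_66 0.67 [352. -78.  43.] [304. 246.]
gourd_66 0.62 [446.  83.  56.] [236. 206.]
gourd_66 0.6 [ 311. -156.   42.] [337. 263.]
gourd_66 0.52 [397. 251.  36.] [167. 228.]
gourd_56 0.97 [464. -82.  40.] [305. 199.]
gourd_56 0.97 [ 503. -252.   44.] [375. 182.]
gourd_56 0.86 [336.  51.  40.] [250. 253.]
gourd_56 0.71 [ 386. -254.   46.] [377. 231.]
gourd_56 0.67 [352. -78.  43.] [304. 246.]
gourd_56 0.62 [446.  83.  56.] [236
[... 1555 characters left out ...]
303.]
gourd_56 0.7 [447. 101.  56.] [285. 216.]
gourd_56 0.68 [356. -73.  40.] [335. 168.]
gourd_56 0.67 [339.  57.  40.] [341. 212.]
gourd_56 0.63 [463. -79.  42.] [289. 160.]
gourd_46 0.91 [ 391. -245.   51.] [325. 118.]
gourd_46 0.88 [ 502. -251.   41.] [283. 115.]
gourd_46 0.88 [ 314. -150.   43.] [355. 147.]
gourd_46 0.74 [401. 265.  37.] [299. 303.]
gourd_46 0.7 [447. 101.  56.] [285. 216.]
gourd_46 0.68 [356. -73.  40.] [335. 168.]
gourd_46 0.67 [339.  57.  40.] [341. 212.]
gourd_46 0.63 [463. -79.  42.] [289. 160.]
disc_a 0.96 [585. 155.  20.] [212. 239.]
disc_a 0.92 [612. -33.  19.] [223. 172.]
disc_a 0.81 [ 623. -123.   17.] [228. 148.]
glue_bottle 0.86 [560. 256.  75.] [206. 271.]
```

View pics/top0.png

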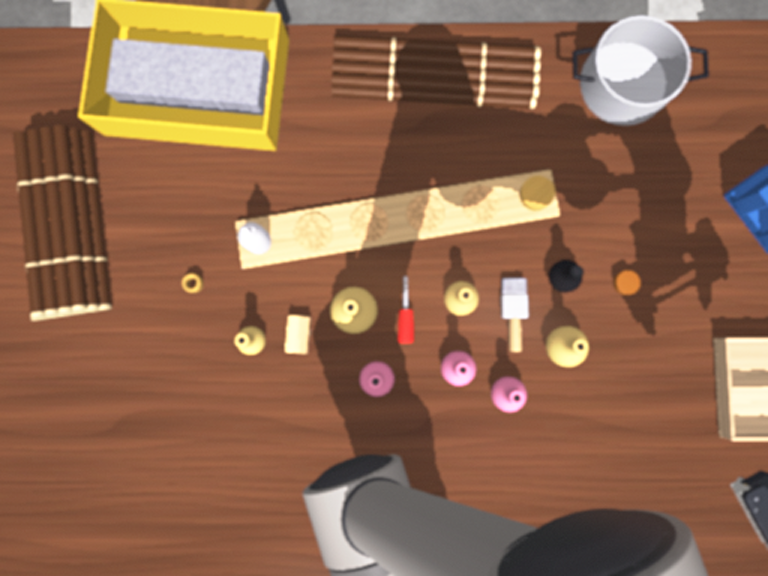

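View pics/side0.png

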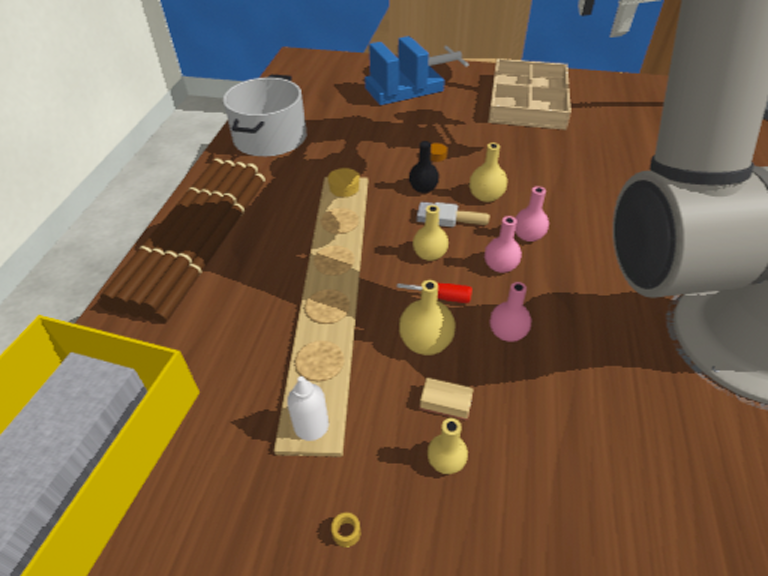

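Top view (at 1.5x): the yellow gourds are at (354,310), (567,346), (461,298) and (250,341). The black one at (566,276) and the pink ones at (376,378), (458,369) and (509,394) are look-alikes. The glue bottle is at the +y end of the plank (255,238) and the tin is at the −y end. By bulb size I take them as 76=(354,310), 66=(567,346), 56=(461,298), 46=(250,341). I'll check that by measuring.

```bash
cat > m.py <<'E'
from h import *
G={"76":(447,90,112),"66":(388,-250,102),"56":(463,-80,91),"46":(399,258,81)}
def stem(p,name,X,H):
    """dark hole centre of stem top near predicted pixel -> xy at height H"""
    g=cv2.cvtColor(p["img"],cv2.COLOR_RGB2GRAY).astype(float)
    u,v=px(p,[X[0],X[1],H]).round().astype(int); r=9
    w_=np.clip(95-g[v-r:v+r+1,u-r:u+r+1],0,None)
    hsv=cv2.cvtColor(p["img"],cv2.COLOR_RGB2HSV)[v-r:v+r+1,u-r:u+r+1]
    n,l,s,c=cv2.connectedComponentsWithStats((w_>0).astype(np.uint8))
    return [(c[i].round(1)+[u-r,v-r],s[i,4],ray(p,c[i]+[u-r,v-r],H)[:2].round(1)) for i in range(1,n) if s[i,4]>2]
E
python3 - <<'E'
from m import *
for c in("top","side"):
    p=vision.capture(c)
    ms=vision.regions_of(p,"gourd_76")
    for k,(x,y,H) in G.items():
        m=None
        u=px(p,[x,y,30])
        for d in ms:
            if d["mask"][int(u[1]),int(u[0])]: m=d["mask"]; break
        if m is not None:
            m=m.astype(np.uint8); dt=cv2.distanceTransform(m,cv2.DIST_L2,5); _,R,_,loc=cv2.minMaxLoc(dt)
            dist=(p["world_to_cam"]@[x,y,30,1])[2]
            b=ray(p,loc,int(k)*0.4)
            print(c,k,"bulb diam",round(2*R*dist/p["camera_matrix"][0,0],1),"centre",b[:2].round(1))
        print("   stem",stem(p,k,(x,y),H))
    for d in vision.regions_of(p,"disc_a"):
        cs,_=cv2.findContours(d["mask"].astype(np.uint8),0,2); q=max(cs,key=cv2.contourArea)
        (e,ax,_)=cv2.minAreaRect(q); M=cv2.moments(q); e=(M["m10"]/M["m00"],M["m01"]/M["m00"]); print(c,"disc",round(d["confidence"],2),np.round(e,1),np.round(ax,1),ray(p,e,17)[:2].round(1))
    save(p,c+"1.png",(150,170,410,270) if c=="top" else (255,75,375,325),3 if c=="top" else 2.4)
E
```

```text
top 76 bulb diam 73.2 centre [448.4  86.7]
   stem [(array([222.3, 196.3]), np.int32(3), array([466.3, 109.8])), (array([233.3, 204.3]), np.int32(3), array([448.1,  85. ]))]
top 66 bulb diam 61.0 centre [ 385.8 -258. ]
   stem [(array([386.5, 230.5]), np.int32(4), array([ 387.6, -259.3]))]
top 56 bulb diam 54.7 centre [464.9 -90. ]
   stem [(array([297.7, 189.7]), np.int32(6), array([482.1, -61.8]))]
top 46 bulb diam 41.8 centre [398.4 257.3]
   stem [(array([160.2, 218.3]), np.int32(6), array([418.4, 256.9])), (array([160.5, 226.5]), np.int32(4), array([399.5, 255.8]))]
top disc 0.93 [208.3 154.6] [23. 25.] [578.1 154.4]
top disc 0.82 [245.4 148.1] [24.  23.3] [594.   61.5]
top disc 0.81 [282.7 142. ] [22. 24.] [608.8 -32.2]
top disc 0.72 [319.6 135.6] [24. 23.] [ 624.3 -125. ]
side 76 bulb diam 73.5 centre [449.1  84.2]
   stem [(array([291.8, 190.7]), np.int32(147), array([440.2,  82.5])), (array([286. , 190.1]), np.int32(20), array([450.9,  83. ])), (array([279.5, 196.8]), np.int32(13), array([460.5, 101.8]))]
side 66 bulb diam 65.1 centre [ 387.6 -261.3]
   stem [(array([329.5, 
[... 174 characters left out ...]
287.5, 134. ]), np.int32(6), array([ 473.4, -110.8])), (array([296.5, 134. ]), np.int32(6), array([ 453.2, -114.4])), (array([288.2, 139. ]), np.int32(10), array([469.4, -93.2])), (array([281.6, 149. ]), np.int32(9), array([479.1, -56.5])), (array([296.2, 151.2]), np.int32(13), array([446.8, -54.8]))]
side 46 bulb diam 44.0 centre [402.2 253.8]
   stem [(array([294. , 281.6]), np.int32(23), array([413.2, 251.3])), (array([308.9, 285.8]), np.int32(80), array([389.1, 254.4])), (array([300.5, 283.8]), np.int32(30), array([402.6, 253.4]))]
side disc 0.92 [222.8 173.3] [19. 26.] [611.5 -32.3]
side disc 0.67 [226.5 147. ] [16. 25.] [ 626.4 -126. ]
side disc 0.66 [218. 204.] [22. 28.] [597.5  61.4]
```

View pics/top1.png

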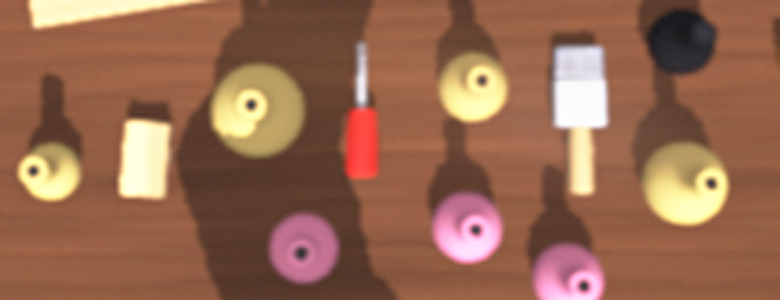

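Rotating so that the jaws lie across the row (yaw ≈ -1.412).

Call:
arm_command --pt "0 0 0 -8.05" --pt "0 0 0 -8.05" --pt "0 0 0 -8.05" --pt "0 0 0 -8.05" --pt "0 0 0 -8.05" --claw 0

```text
time: 1.5
tool_pos: [234.9, -469.5, 234.7]
tcp_rot: [-1.571, -0.0, -1.97]
contact_force: [-1.2, 0.4, 1.6]
grip_width: 92.2
```

Call:
arm_command --pt "0 0 0 -8.05" --pt "0 0 0 -8.05" --pt "0 0 0 -8.05" --pt "0 0 0 -8.05" --pt "0 0 0 0"

```text
time: 2.0
tool_pos: [234.9, -469.6, 234.8]
tcp_rot: [-1.571, -0.0, -1.412]
contact_force: [-0.5, -0.2, -0.3]
grip_width: 91.9
```

Call:
arm_command --pt "-0.034 0 0.02 0" --pt "-0.034 0 0.02 0" --pt "-0.034 0 0.02 0" --pt "-0.034 0 0.02 0" --pt "-0.034 0 0.02 0"

```text
time: 2.5
tool_pos: [307.3, -284.5, 234.8]
tcp_rot: [-1.57, -0.0, -1.418]
contact_force: [0.1, -0.6, 0.3]
grip_width: 91.8
```

Call:
arm_command --pt "-0.034 0 0.02 0" --pt "-0.034 0 0.02 0" --pt "-0.034 0 0.02 0" --pt "-0.034 0 0.02 0" --pt "-0.034 0 0.02 0"

```text
time: 3.0
tool_pos: [379.5, -100.9, 235.0]
tcp_rot: [-1.57, -0.001, -1.418]
contact_force: [0.2, -0.6, -0.8]
grip_width: 92.0
```

Call:
arm_command --pt "-0.034 0 0.02 0" --pt "-0.034 0 0.02 0" --pt "-0.034 0 0.02 0" --pt "-0.034 0 0.02 0" --pt "0 0 0 0"

```text
time: 3.5
tool_pos: [437.8, 48.1, 234.7]
tcp_rot: [-1.57, 0.001, -1.413]
contact_force: [0.4, 0.6, -0.2]
grip_width: 91.8
```

Call:
arm_command --pt "-0.0336 0 0.0172 0" --pt "0 0.04 0 0" --pt "0 0.04 0 0" --pt "0 0.04 0 0" --pt "0 0 0 0"

```text
time: 4.0
tool_pos: [445.0, 79.8, 110.9]
tcp_rot: [-1.581, 0.001, -1.416]
contact_force: [-0.2, 0.1, 0.0]
grip_width: 91.9
```

Run:
```python
from m import *
print(bot.get_obs()["tool_pos"])
p=vision.capture("side"); save(p,"s2.png",(220,130,350,260),4)
```

```text
[445.04876944  79.78532969 110.90887188]
```

View pics/s2.png

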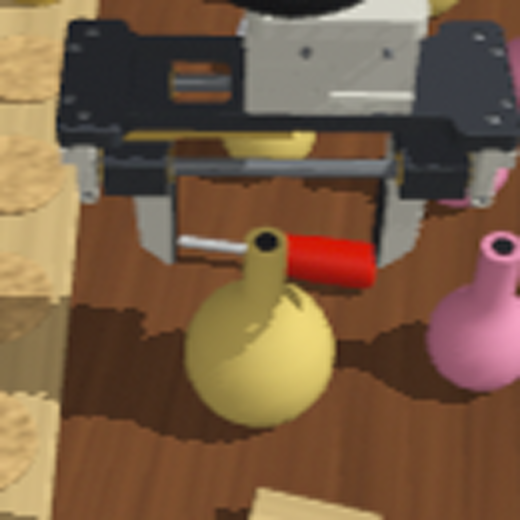

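The crop shows the stem (267,243) standing between the fingers (155–400), clear of both. The arm is still settling. Now descending.

Call:
arm_command --pt "0 0 0 0" --pt "0 0.02 0 0" --pt "0 0 0 0"

```text
time: 4.35
tool_pos: [448.8, 80.1, 95.5]
tcp_rot: [-1.57, -0.0, -1.414]
contact_force: [0.0, 0.4, 0.3]
grip_width: 91.9
```

Call:
arm_command --pt "-0.0037 0.007 0.0013 0" --pt "0 0 0 0" --pt "0 0 0 0"

```text
time: 4.65
tool_pos: [449.6, 84.4, 88.4]
tcp_rot: [-1.57, -0.0, -1.413]
contact_force: [-1.0, 0.3, 0.0]
grip_width: 91.6
```

Call:
arm_command --pt "0 0 0 0" --pt "0 0 0 0" --pt "0 0 0 0" --pt "0 0 0 0" --pt "0 0 0 0" --claw 255

```text
time: 5.15
tool_pos: [449.2, 84.2, 87.7]
tcp_rot: [-1.571, -0.0, -1.413]
contact_force: [-0.1, 0.0, 0.0]
grip_width: 56.6
```

Call:
arm_command --pt "0 0 0 0" --pt "0 0 0 0" --pt "0 0 0 0"

```text
time: 5.45
tool_pos: [449.2, 84.2, 87.7]
tcp_rot: [-1.571, -0.0, -1.413]
contact_force: [-0.2, 0.3, 0.2]
grip_width: 32.5
```

Call:
arm_command --pt "0 0 0 0" --pt "0 0 0 0" --pt "0 0 0 0" --pt "0 0 0 0"

```text
time: 5.85
tool_pos: [449.1, 84.2, 87.7]
tcp_rot: [-1.571, -0.0, -1.413]
contact_force: [-0.3, -0.3, 0.2]
grip_width: 19.2
```

Call:
arm_command --pt "0 -0.01 0 0" --pt "0 -0.02 0 0" --pt "0 -0.02 0 0" --pt "0 0 0 0"

```text
time: 6.25
tool_pos: [450.8, 84.3, 140.4]
tcp_rot: [-1.565, -0.001, -1.413]
contact_force: [0.4, 0.4, -0.8]
grip_width: 19.1
```

Call:
arm_command --pt "-0.01 0 0.028 0" --pt "-0.01 0 0.028 0" --pt "-0.01 0 0.028 0" --pt "-0.01 0 0.028 0" --pt "-0.009 0 0.028 0"

```text
time: 6.75
tool_pos: [580.3, 155.2, 136.9]
tcp_rot: [-1.572, -0.0, -1.413]
contact_force: [-0.3, -0.7, -1.4]
grip_width: 19.7
```

Call:
arm_command --pt "0 0 0 0" --pt "0 0 0 0" --pt "0 0 0 0"

```text
time: 7.05
tool_pos: [578.6, 154.1, 137.1]
tcp_rot: [-1.573, -0.0, -1.413]
contact_force: [-0.8, -0.9, -0.3]
grip_width: 19.3
```

Run:
```python
from m import *
o=bot.get_obs();print(o["tool_pos"],o["grip_width"])
p=vision.capture("side"); save(p,"s3.png",(160,130,330,300),3.5)
t=vision.capture("top"); save(t,"t3.png",(150,110,350,250),3.5)
```

```text
[578.61080728 154.14910643 137.11532355] 19.260139845898188
```

View pics/s3.png

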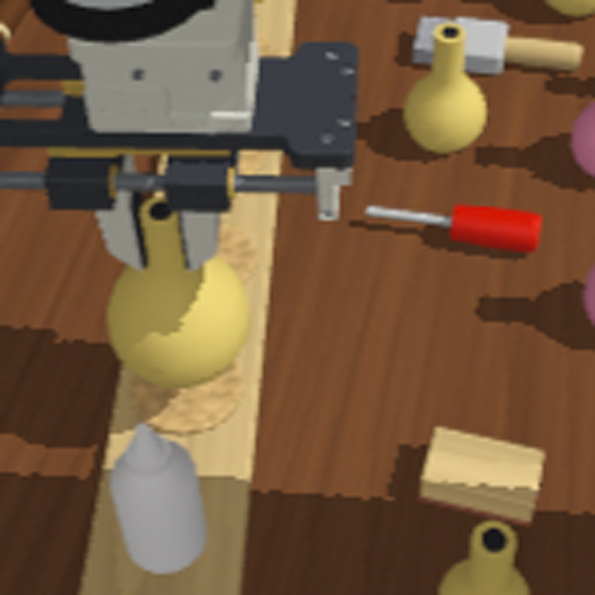

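The side crop shows the gourd held upright over the disc at (187,400), with its stem hole at about (160,208). I'll check that position against the disc.

Run:
```python
from m import *
p=vision.capture("side")
print(ray(p,[160/3.5+160-.4,208/3.5+130-.4],161.4))
for d in vision.regions_of(p,"gourd_76"):
    u=px(p,[579,154,80])
    if d["mask"][int(u[1]),int(u[0])]:
        dt=cv2.distanceTransform(d["mask"].astype(np.uint8),cv2.DIST_L2,5); print(ray(p,cv2.minMaxLoc(dt)[3],80)); break
```

```text
[581.75308615 151.2133209  161.4       ]
```

Call:
arm_command --pt "-0.0007 0.015 0.0021 0" --pt "0 0.01 0 0" --pt "0 0 0 0" --pt "0 0 0 0"

```text
time: 7.65
tool_pos: [581.4, 155.5, 111.9]
tcp_rot: [-1.572, -0.0, -1.413]
contact_force: [-0.1, -0.3, -0.7]
grip_width: 19.4
```

Call:
arm_command --pt "0 0.004 0 0" --pt "0 0.003 0 0" --pt "0 0 0 0" --pt "0 0 0 0"

```text
time: 8.05
tool_pos: [581.8, 155.6, 105.7]
tcp_rot: [-1.571, -0.0, -1.413]
contact_force: [-1.0, -0.2, -0.8]
grip_width: 19.1
```

Call:
arm_command --pt "0 0.001 0 0" --pt "0 0 0 0" --pt "0 0 0 0"

```text
time: 8.35
tool_pos: [581.8, 155.6, 104.8]
tcp_rot: [-1.571, -0.0, -1.413]
contact_force: [-0.4, -0.1, 0.4]
grip_width: 19.2
```

Call:
arm_command --pt "0 0 0 0" --pt "0 0 0 0" --pt "0 0 0 0" --pt "0 0 0 0" --pt "0 0 0 0" --claw 100

```text
time: 8.85
tool_pos: [581.8, 155.6, 104.8]
tcp_rot: [-1.571, -0.0, -1.413]
contact_force: [0.1, -0.3, -0.4]
grip_width: 53.2
```

Call:
arm_command --pt "0 -0.02 0 0" --pt "0 -0.04 0 0" --pt "0 -0.04 0 0" --pt "0 -0.03 0 0" --pt "0 0 0 0"

```text
time: 9.35
tool_pos: [583.8, 155.9, 239.9]
tcp_rot: [-1.561, -0.0, -1.413]
contact_force: [0.1, 1.0, 0.4]
grip_width: 55.7
```

Run:
```python
from m import *
p=vision.capture("side"); save(p,"s4.png",(160,130,330,300),3.5)
for d in vision.regions_of(p,"gourd_76"):
    u=px(p,[581,155,50])
    if d["mask"][int(u[1]),int(u[0])]:
        dt=cv2.distanceTransform(d["mask"].astype(np.uint8),cv2.DIST_L2,5); print(ray(p,cv2.minMaxLoc(dt)[3],47)); break
print(stem(p,0,(581,154),129))
```

```text
[583.20835097 154.69098907  47.        ]
[(array([198.9, 200.6]), np.int32(45), array([597.3, 151.6])), (array([205.7, 202.8]), np.int32(20), array([584. , 154.5]))]
```

View pics/s4.png

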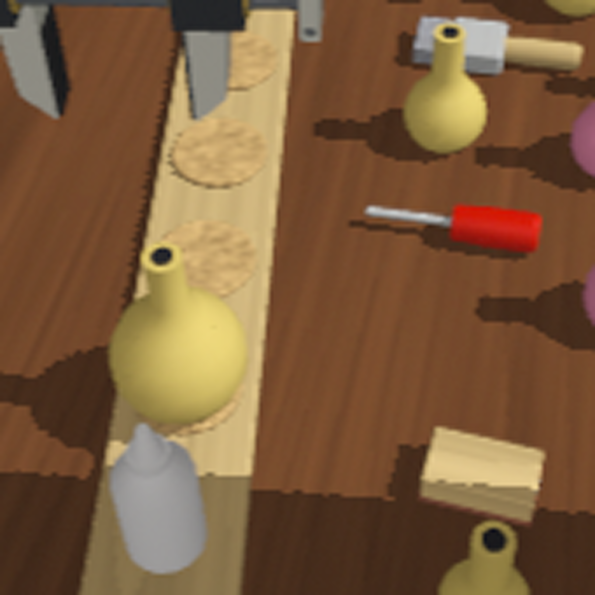

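The 76 stands upright on its disc: stem hole at (162,256), bulb over the disc, bottle unmoved. Next, the 66.

Call:
arm_command --pt "0.038 0 -0.0256 0" --pt "0.038 0 -0.0256 0" --pt "0.038 0 -0.0256 0" --pt "0.038 0 -0.0256 0" --pt "0.038 0 -0.0256 0" --claw 0

```text
time: 9.95
tool_pos: [483.3, -53.3, 233.0]
tcp_rot: [-1.574, 0.001, -1.413]
contact_force: [0.3, -1.3, -0.1]
grip_width: 89.9
```

Call:
arm_command --pt "0.038 0 -0.0256 0" --pt "0.038 0 -0.0256 0" --pt "0.038 0 -0.0256 0" --pt "0.038 0 -0.0256 0" --pt "0.038 0 -0.0256 0"

```text
time: 10.45
tool_pos: [386.8, -260.8, 233.2]
tcp_rot: [-1.573, 0.002, -1.413]
contact_force: [1.6, -0.7, -0.2]
grip_width: 91.9
```

Call:
arm_command --pt "0 0.03 0 0" --pt "0 0.03 0 0" --pt "0 0.02 0 0" --pt "0 0 0 0" --pt "0 0 0 0"

```text
time: 10.95
tool_pos: [388.2, -259.5, 154.2]
tcp_rot: [-1.572, 0.002, -1.413]
contact_force: [0.1, 0.1, 0.2]
grip_width: 91.8
```

Call:
arm_command --pt "0.0026 0.03 0.0004 0" --pt "0 0.03 0 0" --pt "0 0.015 0 0" --pt "0 0 0 0" --pt "0 0 0 0"

```text
time: 11.45
tool_pos: [390.0, -262.8, 80.8]
tcp_rot: [-1.57, -0.001, -1.413]
contact_force: [-0.4, 0.7, 0.5]
grip_width: 91.9
```

Call:
arm_command --pt "0 0 0 0" --pt "0 0 0 0" --pt "0 0 0 0" --pt "0 0 0 0" --pt "0 0 0 0" --claw 255

```text
time: 11.95
tool_pos: [389.4, -262.4, 79.9]
tcp_rot: [-1.571, -0.0, -1.413]
contact_force: [-0.7, 0.1, -0.1]
grip_width: 56.5
```

Call:
arm_command --pt "0 0 0 0" --pt "0 0 0 0" --pt "0 0 0 0" --pt "0 0 0 0" --pt "0 0 0 0"

```text
time: 12.45
tool_pos: [389.3, -262.4, 79.7]
tcp_rot: [-1.571, 0.0, -1.413]
contact_force: [0.0, -0.6, -0.2]
grip_width: 19.7
```

Call:
arm_command --pt "0 0 0 0" --pt "0 0 0 0"

```text
time: 12.65
tool_pos: [389.3, -262.3, 79.6]
tcp_rot: [-1.571, 0.0, -1.413]
contact_force: [-0.6, -1.0, -0.0]
grip_width: 19.0
```

Call:
arm_command --pt "0 -0.01 0 0" --pt "0 -0.03 0 0" --pt "0 -0.04 0 0" --pt "0 -0.03 0 0" --pt "0 0 0 0"

```text
time: 13.15
tool_pos: [391.1, -263.9, 194.4]
tcp_rot: [-1.565, -0.007, -1.413]
contact_force: [0.1, -1.1, -0.6]
grip_width: 19.5
```

Call:
arm_command --pt "-0.0287 0 0.0255 0" --pt "-0.0287 0 0.0255 0" --pt "-0.0287 0 0.0255 0" --pt "-0.0287 0 0.0255 0" --pt "-0.0287 0 0.0255 0"

```text
time: 13.65
tool_pos: [492.9, -99.1, 189.3]
tcp_rot: [-1.572, 0.0, -1.413]
contact_force: [0.9, 0.0, -0.1]
grip_width: 19.4
```

Call:
arm_command --pt "-0.0287 0 0.0255 0" --pt "-0.0287 0 0.0255 0" --pt "-0.0287 0 0.0255 0" --pt "-0.0287 0 0.0255 0" --pt "-0.0287 0 0.0255 0"

```text
time: 14.15
tool_pos: [596.3, 62.6, 189.0]
tcp_rot: [-1.572, 0.0, -1.413]
contact_force: [0.7, -0.2, -0.7]
grip_width: 19.6
```

Call:
arm_command --pt "0 0 0 0" --pt "0 0 0 0" --pt "0 0 0 0"

```text
time: 14.45
tool_pos: [595.4, 60.4, 189.2]
tcp_rot: [-1.572, -0.0, -1.414]
contact_force: [0.3, -0.2, -0.7]
grip_width: 19.3
```

Call:
arm_command --pt "-0.0008 0.03 0.0007 0" --pt "0 0.03 0 0" --pt "0 0.02 0 0" --pt "0 0 0 0" --pt "0 0 0 0"

```text
time: 14.95
tool_pos: [596.7, 61.0, 110.3]
tcp_rot: [-1.571, -0.0, -1.415]
contact_force: [0.5, -0.1, 0.4]
grip_width: 19.4
```

Call:
arm_command --pt "0 0.005 0 0" --pt "0 0.004 0 0" --pt "0 0 0 0" --pt "0 0 0 0"

```text
time: 15.35
tool_pos: [596.8, 62.0, 101.0]
tcp_rot: [-1.57, -0.0, -1.413]
contact_force: [0.7, 0.0, 0.0]
grip_width: 19.4
```

Call:
arm_command --pt "0 0.0025 0 0" --pt "0 0.0013 0 0" --pt "0 0 0 0" --pt "0 0 0 0"

```text
time: 15.75
tool_pos: [596.7, 62.0, 96.9]
tcp_rot: [-1.571, -0.0, -1.413]
contact_force: [0.2, 0.6, -0.0]
grip_width: 19.3
```

Call:
arm_command --pt "0 0 0 0" --pt "0 0 0 0" --pt "0 0 0 0" --pt "0 0 0 0" --pt "0 0 0 0" --claw 100

```text
time: 16.25
tool_pos: [596.7, 62.0, 96.9]
tcp_rot: [-1.571, -0.0, -1.413]
contact_force: [-0.7, -0.6, -0.5]
grip_width: 53.8
```

Call:
arm_command --pt "0 -0.02 0 0" --pt "0 -0.04 0 0" --pt "0 -0.04 0 0" --pt "0 -0.03 0 0" --pt "0 0 0 0"

```text
time: 16.75
tool_pos: [598.9, 62.0, 232.1]
tcp_rot: [-1.561, -0.002, -1.413]
contact_force: [0.8, -0.3, -0.3]
grip_width: 55.8
```

Call:
arm_command --pt "0.0292 0 -0.0296 0" --pt "0.0292 0 -0.0296 0" --pt "0.0292 0 -0.0296 0" --pt "0.0292 0 -0.0296 0" --pt "0.0292 0 -0.0296 0" --claw 0

```text
time: 17.25
tool_pos: [471.9, -106.3, 226.1]
tcp_rot: [-1.572, 0.0, -1.413]
contact_force: [0.1, -0.9, -0.1]
grip_width: 89.5
```

Call:
arm_command --pt "0 0 0 0" --pt "0 0 0 0" --pt "0 0 0 0"

```text
time: 17.55
tool_pos: [473.8, -104.8, 226.6]
tcp_rot: [-1.571, 0.0, -1.413]
contact_force: [0.1, -0.1, -0.5]
grip_width: 91.7
```

```bash
cat > chk.py <<'E'
from m import *
import sys
p=vision.capture("side")
for k,X in {"76":(582,155),"66":(596,62),"56":(611,-32),"46":(626,-126)}.items():
    H=G[k][2]+17; print(k,"stem",[s for s in stem(p,k,X,H) if np.hypot(*(s[2]-X))<15])
    for d in vision.regions_of(p,"gourd_76"):
        u=px(p,[*X,17+.4*int(k)])
        if d["mask"][int(u[1]),int(u[0])]:
            dt=cv2.distanceTransform(d["mask"].astype(np.uint8),cv2.DIST_L2,5); print("  bulb",ray(p,cv2.minMaxLoc(dt)[3],17+.4*int(k))); break
save(p,sys.argv[1],(160,60,380,320),2.3)
E
python3 chk.py s5.png
```

```text
76 stem [(array([198.9, 201.7]), np.int32(49), array([596.6, 154.1])), (array([205.8, 202.8]), np.int32(30), array([583.8, 154.4]))]
66 stem [(array([212.6, 170.1]), np.int32(14), array([598.5,  62.4]))]
  bulb [589.53415137  57.61058298  43.4       ]
56 stem []
46 stem []
```

View pics/s5.png

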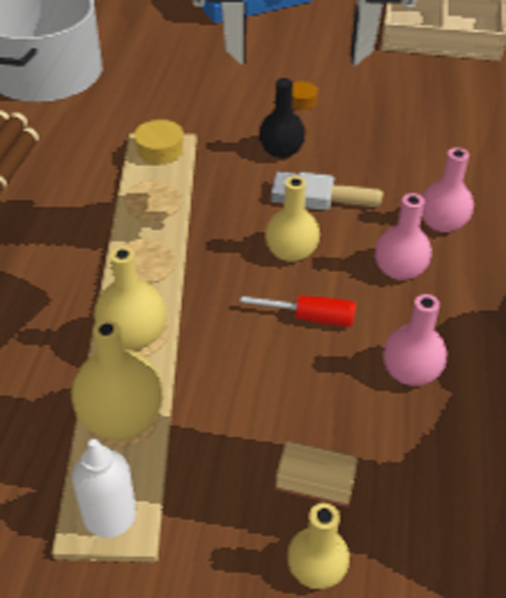

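The 66 is upright on disc b: stem hole at (122,255), and the side view gives (598.5,62.4) for the stem against (597.5,61.4) for the disc. The 56 is at (292,235) and the black and pink ones are well clear. Grasping the 56.

Call:
arm_command --pt "-0.014 0.02 -0.0036 0" --pt "0 0.04 0 0" --pt "0 0.04 0 0" --pt "0 0 0 0" --pt "0 0 0 0"

```text
time: 18.3
tool_pos: [468.0, -92.0, 127.3]
tcp_rot: [-1.572, 0.0, -1.413]
contact_force: [0.2, 0.4, 0.1]
grip_width: 91.9
```

Call:
arm_command --pt "0 0 0 0"

```text
time: 18.4
tool_pos: [469.1, -92.5, 128.8]
tcp_rot: [-1.568, -0.002, -1.413]
contact_force: [0.4, -0.3, 0.3]
grip_width: 91.6
```

Call:
arm_command --pt "-0.0005 0.03 -0.0005 0" --pt "0 0.02 0 0" --pt "0 0.01 0 0" --pt "0 0 0 0" --pt "0 0 0 0"

```text
time: 18.9
tool_pos: [468.0, -92.1, 68.1]
tcp_rot: [-1.569, -0.001, -1.413]
contact_force: [-0.6, 0.2, -0.2]
grip_width: 91.8
```

Call:
arm_command --pt "0 0 0 0" --pt "0 0 0 0" --pt "0 0 0 0" --pt "0 0 0 0" --pt "0 0 0 0" --claw 255

```text
time: 19.4
tool_pos: [467.1, -91.8, 67.0]
tcp_rot: [-1.571, -0.0, -1.413]
contact_force: [0.3, 0.1, 0.1]
grip_width: 56.7
```

Call:
arm_command --pt "0 0 0 0" --pt "0 0 0 0" --pt "0 0 0 0" --pt "0 0 0 0" --pt "0 0 0 0"

```text
time: 19.9
tool_pos: [467.1, -91.8, 66.9]
tcp_rot: [-1.571, -0.0, -1.413]
contact_force: [-0.5, -0.4, -0.3]
grip_width: 19.2
```

Call:
arm_command --pt "0 0 0 0" --pt "0 0 0 0"

```text
time: 20.1
tool_pos: [467.1, -91.7, 66.9]
tcp_rot: [-1.571, -0.0, -1.413]
contact_force: [-0.3, 0.3, -0.1]
grip_width: 19.4
```

Call:
arm_command --pt "0 -0.01 0 0" --pt "0 -0.025 0 0" --pt "0 -0.025 0 0" --pt "0 0 0 0"

```text
time: 20.5
tool_pos: [469.1, -92.4, 130.4]
tcp_rot: [-1.565, -0.003, -1.413]
contact_force: [0.3, 0.1, -0.2]
grip_width: 19.1
```

Call:
arm_command --pt "-0.007 0 0.03 0" --pt "-0.007 0 0.03 0" --pt "-0.007 0 0.03 0" --pt "-0.007 0 0.03 0" --pt "-0.007 0 0.03 0"

```text
time: 21.0
tool_pos: [610.5, -33.0, 126.4]
tcp_rot: [-1.572, 0.0, -1.413]
contact_force: [-0.0, -0.8, -0.2]
grip_width: 19.4
```

Call:
arm_command --pt "0 0 0 0" --pt "0 0 0 0" --pt "0 0 0 0"

```text
time: 21.3
tool_pos: [608.6, -33.9, 126.5]
tcp_rot: [-1.572, 0.0, -1.414]
contact_force: [-0.8, -0.1, 0.1]
grip_width: 19.4
```

Call:
arm_command --pt "-0.001 0.015 0.0018 0" --pt "0 0.015 0 0" --pt "0 0 0 0" --pt "0 0 0 0"

```text
time: 21.7
tool_pos: [610.8, -32.7, 96.4]
tcp_rot: [-1.572, 0.0, -1.414]
contact_force: [-0.0, -0.3, 0.2]
grip_width: 19.4
```

Call:
arm_command --pt "0 0.005 0 0" --pt "0 0.003 0 0" --pt "0 0 0 0" --pt "0 0 0 0"

```text
time: 22.1
tool_pos: [611.4, -32.4, 89.0]
tcp_rot: [-1.571, -0.0, -1.413]
contact_force: [-0.1, -0.2, -0.2]
grip_width: 19.4
```

Call:
arm_command --pt "0 0.003 0 0" --pt "0 0.0018 0 0" --pt "0 0 0 0" --pt "0 0 0 0"

```text
time: 22.5
tool_pos: [611.3, -32.4, 84.0]
tcp_rot: [-1.571, -0.0, -1.413]
contact_force: [-0.4, -0.1, -0.7]
grip_width: 19.1
```

Call:
arm_command --pt "0 0 0 0" --pt "0 0 0 0" --pt "0 0 0 0" --pt "0 0 0 0" --pt "0 0 0 0" --claw 100

```text
time: 23.0
tool_pos: [611.4, -32.4, 84.2]
tcp_rot: [-1.571, -0.0, -1.413]
contact_force: [-0.7, 0.7, 0.6]
grip_width: 53.5
```

Call:
arm_command --pt "0 -0.02 0 0" --pt "0 -0.04 0 0" --pt "0 -0.04 0 0" --pt "0 -0.04 0 0" --pt "0 0 0 0"

```text
time: 23.5
tool_pos: [614.0, -32.8, 230.7]
tcp_rot: [-1.56, -0.004, -1.413]
contact_force: [-0.1, -0.0, -0.3]
grip_width: 56.0
```

Call:
arm_command --pt "-0.0352 0 -0.018 0" --pt "-0.0352 0 -0.018 0" --pt "-0.0352 0 -0.018 0" --pt "-0.0352 0 -0.018 0" --pt "-0.0352 0 -0.018 0" --claw 0

```text
time: 24.0
tool_pos: [493.6, 128.3, 223.6]
tcp_rot: [-1.571, 0.0, -1.414]
contact_force: [0.5, 0.0, 0.4]
grip_width: 90.1
```

Call:
arm_command --pt "-0.0352 0 -0.018 0" --pt "-0.0352 0 -0.018 0" --pt "-0.0352 0 -0.018 0" --pt "-0.0352 0 -0.018 0" --pt "0 0 0 0"

```text
time: 24.5
tool_pos: [398.8, 257.8, 223.8]
tcp_rot: [-1.572, 0.001, -1.409]
contact_force: [0.6, -0.1, -0.3]
grip_width: 91.6
```

Call:
arm_command --pt "0 0 0 0" --pt "0 0 0 0" --pt "0 0 0 0"

```text
time: 24.8
tool_pos: [402.4, 254.2, 223.9]
tcp_rot: [-1.571, -0.0, -1.415]
contact_force: [0.3, -1.4, 0.9]
grip_width: 92.1
```

```bash
python3 chk.py s6.png
```

```text
76 stem [(array([198.9, 201.7]), np.int32(49), array([596.6, 154.1])), (array([205.8, 202.8]), np.int32(30), array([583.8, 154.4]))]
  bulb [583.08479848 154.97018059  47.4       ]
66 stem [(array([212.6, 170.1]), np.int32(14), array([598.5,  62.4]))]
  bulb [600.90813867  47.98098815  43.4       ]
56 stem [(array([218.5, 142.2]), np.int32(10), array([614.1, -34.9]))]
  bulb [609.77705893 -44.02338244  39.4       ]
46 stem []
```

View pics/s6.png

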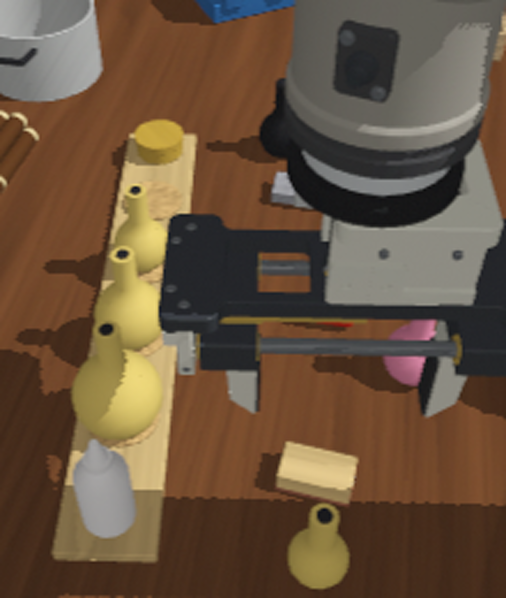

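The 56 is upright on disc c: stem hole at (136,190), measured about 3.6 mm off centre in the side view. Now the 46, at (320,555).

Call:
arm_command --pt "-0.0006 0.03 -0.0013 0" --pt "0 0.04 0 0" --pt "0 0.03 0 0" --pt "0 0 0 0" --pt "0 0 0 0"

```text
time: 25.55
tool_pos: [400.7, 255.5, 124.6]
tcp_rot: [-1.571, -0.0, -1.414]
contact_force: [-0.3, 0.4, -0.1]
grip_width: 91.8
```

Call:
arm_command --pt "0 0 0 0"

```text
time: 25.65
tool_pos: [401.5, 255.9, 125.8]
tcp_rot: [-1.568, 0.001, -1.413]
contact_force: [0.2, -0.3, -0.4]
grip_width: 91.8
```

Call:
arm_command --pt "0.0008 0.03 0 0" --pt "0 0.025 0 0" --pt "0 0.012 0 0" --pt "0 0 0 0" --pt "0 0 0 0"

```text
time: 26.15
tool_pos: [401.5, 255.1, 58.5]
tcp_rot: [-1.568, 0.001, -1.413]
contact_force: [-0.3, 0.2, 0.2]
grip_width: 91.7
```

Call:
arm_command --pt "0 0 0 0" --pt "0 0 0 0" --pt "0 0 0 0" --pt "0 0 0 0" --pt "0 0 0 0" --claw 255

```text
time: 26.65
tool_pos: [400.5, 254.7, 57.2]
tcp_rot: [-1.571, -0.0, -1.413]
contact_force: [-0.2, 0.7, -0.0]
grip_width: 56.5
```

Call:
arm_command --pt "0 0 0 0" --pt "0 0 0 0" --pt "0 0 0 0" --pt "0 0 0 0" --pt "0 0 0 0"

```text
time: 27.15
tool_pos: [400.4, 254.7, 57.1]
tcp_rot: [-1.571, -0.0, -1.413]
contact_force: [0.1, -0.7, -0.3]
grip_width: 19.0
```

Call:
arm_command --pt "0 0 0 0" --pt "0 0 0 0"

```text
time: 27.35
tool_pos: [400.4, 254.7, 57.1]
tcp_rot: [-1.571, -0.0, -1.413]
contact_force: [-0.1, 0.2, -0.1]
grip_width: 19.6
```

Call:
arm_command --pt "0 -0.01 0 0" --pt "0 -0.03 0 0" --pt "0 -0.04 0 0" --pt "0 -0.04 0 0" --pt "0 -0.03 0 0"

```text
time: 27.85
tool_pos: [400.7, 254.9, 210.3]
tcp_rot: [-1.568, 0.001, -1.413]
contact_force: [0.7, 0.5, -1.5]
grip_width: 19.0
```

Call:
arm_command --pt "0 0 0 0" --pt "0.0411 0 0.0162 0" --pt "0.0411 0 0.0162 0" --pt "0.0411 0 0.0162 0" --pt "0.0411 0 0.0162 0"

```text
time: 28.35
tool_pos: [490.4, 101.0, 206.9]
tcp_rot: [-1.572, 0.0, -1.413]
contact_force: [0.8, 0.9, -0.5]
grip_width: 19.0
```

Call:
arm_command --pt "0.0411 0 0.0162 0" --pt "0.0411 0 0.0162 0" --pt "0.0411 0 0.0162 0" --pt "0.0411 0 0.0162 0" --pt "0.0411 0 0.0162 0"

```text
time: 28.85
tool_pos: [602.7, -89.4, 206.6]
tcp_rot: [-1.572, 0.001, -1.414]
contact_force: [0.7, 1.2, -0.8]
grip_width: 19.3
```

Call:
arm_command --pt "0.0411 0 0.0162 0" --pt "0 0 0 0" --pt "0 0 0 0" --pt "0 0 0 0"

```text
time: 29.25
tool_pos: [624.2, -124.7, 206.8]
tcp_rot: [-1.572, 0.001, -1.413]
contact_force: [0.1, 0.2, 0.6]
grip_width: 19.2
```

Call:
arm_command --pt "0.0012 0.03 0.0009 0" --pt "0 0.04 0 0" --pt "0 0.035 0 0" --pt "0 0.013 0 0" --pt "0 0 0 0"

```text
time: 29.75
tool_pos: [624.8, -125.4, 87.8]
tcp_rot: [-1.574, 0.002, -1.412]
contact_force: [0.1, 0.4, -0.1]
grip_width: 19.3
```

Call:
arm_command --pt "0 0 0 0" --pt "0 0.004 0 0" --pt "0 0 0 0" --pt "0 0 0 0"

```text
time: 30.15
tool_pos: [626.3, -127.0, 86.0]
tcp_rot: [-1.57, -0.001, -1.413]
contact_force: [1.0, 0.7, 0.1]
grip_width: 19.3
```

Call:
arm_command --pt "0 0.006 0 0" --pt "0 0.003 0 0" --pt "0 0.0025 0 0" --pt "0 0 0 0" --pt "0 0 0 0"

```text
time: 30.65
tool_pos: [625.9, -126.9, 74.1]
tcp_rot: [-1.571, -0.0, -1.413]
contact_force: [-2.2, 0.2, 5.8]
grip_width: 19.6
```

Call:
arm_command --pt "0 0 0 0" --pt "0 0 0 0" --pt "0 0 0 0" --pt "0 0 0 0" --pt "0 0 0 0" --claw 100

```text
time: 31.15
tool_pos: [626.0, -126.9, 73.4]
tcp_rot: [-1.571, 0.0, -1.413]
contact_force: [-0.3, 0.9, -0.3]
grip_width: 53.3
```

Call:
arm_command --pt "0 -0.02 0 0" --pt "0 -0.04 0 0" --pt "0 -0.04 0 0" --pt "0 -0.04 0 0" --pt "0 -0.02 0 0"

```text
time: 31.65
tool_pos: [627.1, -127.2, 237.9]
tcp_rot: [-1.565, -0.003, -1.413]
contact_force: [1.1, 0.1, -0.8]
grip_width: 55.7
```

Call:
arm_command --pt "0.04 0 -0.03 0" --pt "0.04 0 -0.03 0" --pt "0.04 0 -0.03 0" --pt "0.04 0 -0.03 0" --pt "0 0 0 0"

```text
time: 32.15
tool_pos: [529.5, -309.2, 233.5]
tcp_rot: [-1.572, -0.002, -1.42]
contact_force: [0.7, 0.1, 0.2]
grip_width: 56.0
```

```bash
python3 chk.py s7.png
python3 - <<'E'
from m import *
p=vision.capture("top"); print("top")
for k,X in {"76":(582,155),"66":(596,62),"56":(611,-32),"46":(626,-126)}.items():
    print(k,[s for s in stem(p,k,X,G[k][2]+17) if np.hypot(*(s[2]-X))<15])
save(p,"t7.png",(150,105,380,190),3.4)
E
```

```text
76 stem [(array([198.9, 201.6]), np.int32(49), array([596.6, 153.9])), (array([205.7, 202.8]), np.int32(20), array([584. , 154.5]))]
  bulb [583.08479848 154.97018059  47.4       ]
66 stem [(array([212.7, 170.1]), np.int32(24), array([598.5,  62.3]))]
  bulb [598.04233238  50.40727479  43.4       ]
56 stem [(array([218.5, 142.2]), np.int32(10), array([614.1, -34.9]))]
  bulb [618.38512416 -49.42199252  39.4       ]
46 stem [(array([223.5, 119.5]), np.int32(8), array([ 628.5, -129.6]))]
  bulb [ 619.23014144 -128.29072627   35.4       ]
top
76 [(array([201. , 145.2]), np.int32(4), array([580.2, 156.4]))]
66 [(array([242.1, 139.3]), np.int32(9), array([595.1,  64.7]))]
56 []
46 []
```

View pics/s7.png

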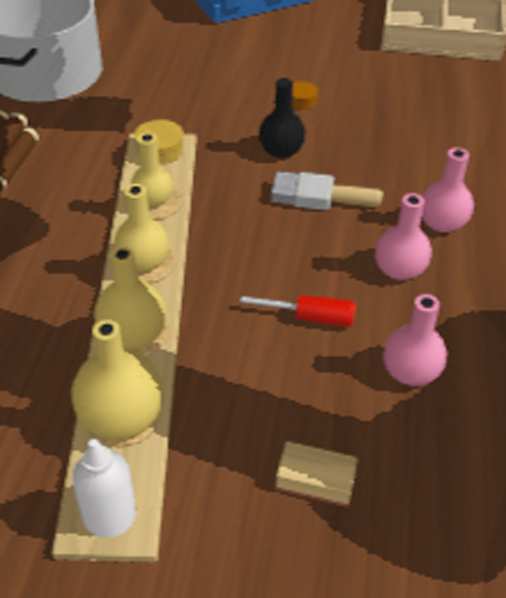

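View pics/t7.png

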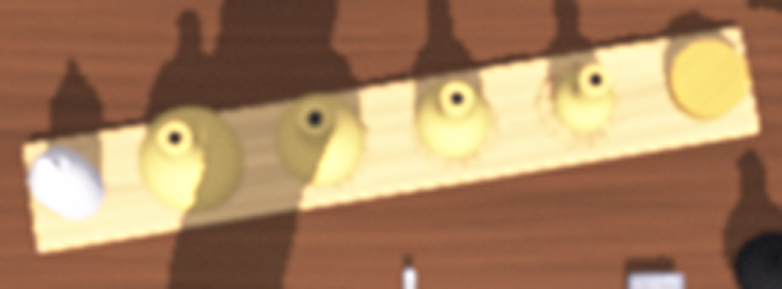

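All four stand upright on their discs in the right order, and the two views agree to a few millimetres. Handing in.

```bash
python3 -c "
from plant import job; print(job.close_job())"
```

```text
the job is handed in; nothing more can be done
None
```

I placed all four gourds on the cork discs and handed the job in; `close_job` gives no verdict. From the glue bottle towards the tin they stand 76, 66, 56, 46. The arm stood clear with the gripper empty, at about 32 s on the robot's clock.

**Last checks:** The final side and top pictures show all four upright on their discs, with the glue bottle where it was and the look-alikes untouched. Against the 12 mm limit, the stem centres came out at:

| Gourd | Side view (mm off disc centre) | Top view (mm off disc centre) |
|---|---|---|
| 76 | about 2 | about 3 |
| 66 | about 1.5 | about 3.5 |
| 56 | about 3.6 | not measured |
| 46 | about 4 | about 2.5, read by eye |

**Checks that failed or disagreed:**
- The automatic stem finder missed the 56 and the 46 in the final top view.
- The side-view bulb centres for the 66, 56 and 46 were 7–19 mm off. I disregarded them because neighbouring gourds partly hide these bulbs.
- Disc a was missed in the side view, so its side-view centre is extrapolated from the others in the row.

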